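# Put the washed glue kit up to dry

### The job

Put the washed glue-up kit up to dry: turn the orange cup over and lower it, without dropping it, mouth down over the empty peg until its rim rests all round on the white foot, and hang the blue pail by its handle on the red hook. Leave the grey cups, the glue bottle and the tin where they stand.

Things in the scene. Friction and masses are not known exactly. Their poses are not given: they have to be found in the camera images.
- cup: Orange plastic cup, a straight round tube closed at one end: outside diameter 60, length 120, wall 4, closed end 5 thick, 90 g (varies). Origin at the centre of the closed end's outer face; its z axis runs along the cup to the open mouth. At the start it lies level in the cradle, mouth pointing roughly to the left (+y) as the robot sees it, give or take 35 degrees.
- cup_rim (a point): Centre of the orange cup's open mouth, on its axis in the plane of the rim, 120 mm from the origin along z.
- cradle: Fixed cradle under the orange cup: wooden base 100 x 50 x 12 with two steel rods (diameter 10, centres 17 above the table) running along its x at y = +20 and -20; the lying cup's axis is 46 above the table, above the middle of the cradle and along the cradle's x. The cup overhangs the cradle by 5 on each side and 10 at each end. Origin at the centre of the underside.
- rack: Fixed dark wooden drying board 110 (x) x 340 (y) x 18 high, on which three pegs stand in a row along its y, about 105 apart. Origin at the centre of the underside.
- peg_a: The empty drying peg, fixed: a white round foot of diameter 90 and 12 high with an upright round wooden peg on it, diameter 38, dome-topped, its top 102 above the foot's underside. Origin at the centre of the foot's underside (18 above the table). Its place in the row changes.
- peg_a_seat (a point): Centre of the top face of the empty peg's foot, on the peg's axis: the cup's rim centre belongs here.
- peg_b: Peg like peg_a, occupied by grey cup_b; a bystander.
- peg_c: Peg like peg_a, occupied by grey cup_c; a bystander.
- cup_b: Loose grey cup of the same shape as the orange one, already mouth down on peg_b (top 150 above the table). Origin at the centre of its closed end, now on top. Must stay.
- cup_c: Loose grey cup, mouth down on peg_c, as cup_b. Must stay.
- pail: Loose blue plastic pail, 180 g (varies), round, diameter 96 at the rim, 70 high, standing upright on the table, with a stiff dark steel handle: two uprights at y = +50 and -50 and a straight square bar, 10 x 10, along the pail's y between them. 75 mm of free space between rim and bar. Origin at the centre of the underside. z up.
- pail_bar (a point): Middle of the handle bar (its centre line), 150 above the pail's underside.
- hook: Fixed hook stand: flat foot 100 x 100 x 16 centred 50 behind the origin (+x), steel post of diameter 16 at x = +50 up to height 265, and a red hook bar of diameter 10 that runs from the post top (height 262) down towards -x to a bottom at x = -15 (centre height 237) and up again to its tip at x = -45. The hook opens towards -x, roughly to the robot. Origin on the table.
- hook_seat (a point): Where the middle of the pail's handle bar lies when it hangs: over the lowest point of the red hook, 249 above the table. The bar then lies across the hook, along the hook body's y axis.
- hook_tip (a point): Highest point of the red hook's free tip, 272 above the table, at x = -45 of the hook body.
- glue: Loose yellow glue bottle with an orange cap, diameter 72, 190 high, standing, 600 g. Origin at the centre of the underside. Must stay.
- tin: Loose steel tin, diameter 76, 100 high, standing, 500 g. Origin at the centre of the underside. Must stay.
Not all that is in view belongs to the job. Of the things that look like the cup, the middle-sized one is meant.

How it is judged:
On the way:
1. the orange cup is lowered over the empty peg while the gripper still holds it: rim centre within 30 mm of the seat with the fingers touching the cup (distance between cup_rim and peg_a_seat below 0.03 m and angle between cup's own z axis and vertical above 2.9 rad and contact force between the fingers and cup above 0.5 N), for 0.1 s.
At the end, for the whole second after the job is handed in: Orange cup at rest mouth down over the empty peg (upside down within 0.08 rad, rim centre within 13 mm of the foot top's centre); pail hanging on the hook (over 0.5 N), upright within 0.3 rad, middle of its bar within 35 mm of the hook seat, under 0.08 m/s (angle between cup's own z axis and vertical above 3.06 rad and distance between cup_rim and peg_a_seat below 0.013 m and linear speed of cup below 0.02 m/s and contact force between pail and hook above 0.5 N and distance between pail_bar and hook_seat below 0.035 m and angle between pail's own z axis and vertical below 0.3 rad and linear speed of pail below 0.08 m/s); the robot touches nothing.
It fails at once if a grey cup is moved by more than 20 mm (distance of cup_b from where it was at the start of the episode above 0.02 m).
It fails at once if a grey cup is moved by more than 20 mm (distance of cup_c from where it was at the start of the episode above 0.02 m).
It fails at once if the glue bottle is moved by more than 20 mm (distance of glue from where it was at the start of the episode above 0.02 m).
It fails at once if the tin is moved by more than 20 mm (distance of tin from where it was at the start of the episode above 0.02 m).
It also fails if it takes over 64 s, if anything falls off the work surface, if the arm or the gripper's body presses on something with over 40 N, if the wrist force passes 120 N, or if a joint passes its speed limit or range.

### The arm

A 7-joint arm with a two-finger parallel gripper is mounted at the origin on the work surface. World frame = base frame: x ahead of the robot, y to its left, z up, the work surface at z = 0. Lengths are in m, angles in rad, forces in N, time in s.
With the tool pointing down it reaches from about 0.425 to 0.975 m from the base axis. Payload 16.7 kg.
Tool frame: the origin (TCP) lies on the centre line of the jaws, within the pads' length; the fingertips stand 11 mm ahead of it and the grasp point (between the pads) lies 8 mm behind it; z points along the fingers, y is the line along which they close (so a half turn about z gives the same grasp; the last joint's range is limited). The gripper opens to 85 mm and grips with 20 to 120 N. Pads are 22 mm wide; open, the fingers measure 114 mm over their backs; the gripper's body (76 mm by 85 mm) begins 54 mm behind the grasp point. The pads swing forward as they close: fully open they stand 13 mm farther back than shut.
Start: joints at [-1.405, 0.426, 0.074, 1.606, -0.034, 1.111, -0.067], TCP at [0.209, 0.642, 0.242] pointing down, gripper open.
Joint ranges: [-2.85, 2.85], [-0.5, 2.14], [-1.23, 1.37], [0.21, 2.46], [-1.02, 4.16], [0.16, 2.05], [-2.73, 2.73]. Speed limits (rad/s): [1.89, 1.89, 2.39, 2.39, 3.01, 3.01, 3.01].

### API

Orientations are given as a unit quaternion [w, x, y, z].
In Python, from plant import bot, imaging gives the robot as it stands.
- The arm moves only by the shell command python3 -m pendant 'ROWS' [FORCE]. ROWS is JSON, a list of rows, each a list of 3 entries, a list of its own where there are three numbers: the finger opening in cm, from 0 to 8.54, then the shift along the tool's x, y, z in cm, then the turn about the tool's z in degrees. In form: [[grip, [tx, ty, tz], spin], ...]. A call has 1 to 20 rows; each row is the pose to reach, as a shift and turn from the pose commanded when the call began, along the tool's axes at that moment; what a row does not reach only later rows make up. A row lasts 1/10 s, in which the tool goes at most 50 mm and 8.59 degrees, less where a joint would pass 70% of its speed; a pose out of reach is approached as far as the arm can. A call with a gripper value outside its range is refused whole. The fingers move at their own pace and stop on an object; FORCE is the grip in N (left out, the last holds). Time passes only in rows, so rows that repeat a pose let the fingers close. It gives the time, the measured TCP pose, the force, the opening and the grip force at its end, in the units of the state.
- bot.read_state(): the state, without advancing time (a new reading comes with each control period).
- imaging.snapshot(name): name is "scene" or "top" or "wrist"; returns the picture (384x512x3 uint8, red, green, blue); there is no depth.
- imaging.camera_params(name): a dict with "fx", "fy", "cx", "cy" (pixels), "cam_to_world" (4x4, takes a point from camera to world coordinates). Camera axes: x right, y down, z forward; pixel columns grow to the right and rows downward; lengths in m; the calibration is good to about 2 mm. A picture is of the moment at which its call begins: read the wrist's pose just before it. camera_params takes no time and is no camera call; for the wrist camera it gives the pose at the moment of the call.
- bot.hand_in(): hands the job in; it is judged then, once.
The state is a dict: "time_s": time; "joint_pos": joint angles; "joint_vel": joint speeds; "tau": joint torques, N m; "ee_pos": TCP position; "orientation": TCP orientation; "contact_force": force on the tool from outside, world axes, zero at the start; "torque": the same for the moment, N m; "width": opening from 0.0 (shut) to 1.0 (fully open); "finger_force": force on a finger pad.
Only numpy, scipy, OpenCV 4.12 (cv2) and the standard library are available. Lean on these libraries where they do the work, as an engineer would, in place of code of your own. Each camera call takes 0.05 s, during which the arm holds its last target. There are 200 camera calls.

## Working session

There is one attempt and no reset: what is moved stays moved. The work goes in short steps, Python scripts to look and compute and a shell command to move; the robot and the scene stay as the last step left them, time stands still between calls to the robot, and variables do not carry over. Pictures are saved under pics/ and viewed, at most 10 in all, crops included, and the job is handed in when it is done.

```bash
ls; mkdir -p pics
python3 - <<'E'
from plant import bot, imaging
import cv2, numpy as np
print(bot.read_state())
for n in("scene","top"):
    im=imaging.snapshot(n); cv2.imwrite(f"pics/{n}0.png",im[:,:,::-1]); np.save(f"pics/{n}0.npy",im)
    p=imaging.camera_params(n); print({k:np.round(v,4).tolist() for k,v in p.items()})
E
```

```text
pics
{'time_s': 0.0, 'joint_pos': array([-1.40549794,  0.42671144,  0.0738424 ,  1.60661397, -0.03406417,
        1.11083566, -0.06711047]), 'joint_vel': array([ 4.21813733e-04,  5.92959129e-04,  9.56729947e-05,  1.29272889e-03,
       -1.46635067e-03, -3.39437063e-04,  2.65123324e-04]), 'tau': array([-2.91356673e-04, -9.49823570e+01,  3.76071990e+00, -4.63527060e+01,
        1.91575993e-02,  1.00453425e-02,  3.00537067e-06]), 'ee_pos': array([0.20890302, 0.64143121, 0.24162101]), 'orientation': array([-4.11351275e-05,  1.56759278e-01,  9.87636623e-01, -6.53613366e-04]), 'contact_force': array([-0.23000147,  0.34474842,  0.32049685]), 'torque': array([-0.01384747,  0.0159963 ,  0.00189599]), 'finger_force': 0.0, 'width': 1.0007919089072557}
{'fx': 349.3317, 'fy': 349.3317, 'cx': 254.4046, 'cy': 186.0408, 'cam_to_world': [[0.4348, 0.5378, -0.7223, 1.2276], [0.9002, -0.2386, 0.3643, -0.4133], [0.0236, -0.8086, -0.5878, 0.7779], [0.0, 0.0, 0.0, 1.0]]}
{'fx': 356.7443, 'fy': 356.7443, 'cx': 251.8642, 'cy': 191.9155, 'cam_to_world': [[0.0176, -0.9893, 0.1445, 0.3716], [-0.9992, -0.0123, 0.0378, -0.051], [-0.0356, -0.1451, -0.9888, 1.1225], [0.0, 0.0, 0.0, 1.0]]}
```

View pics/scene0.png

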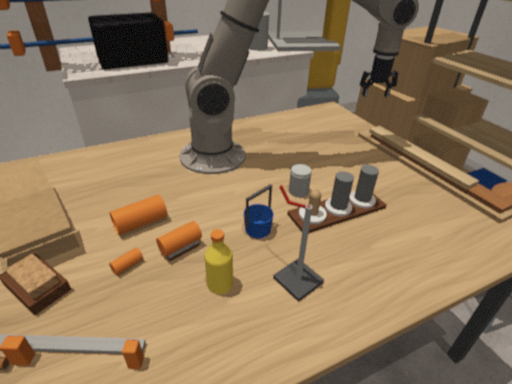

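View pics/top0.png

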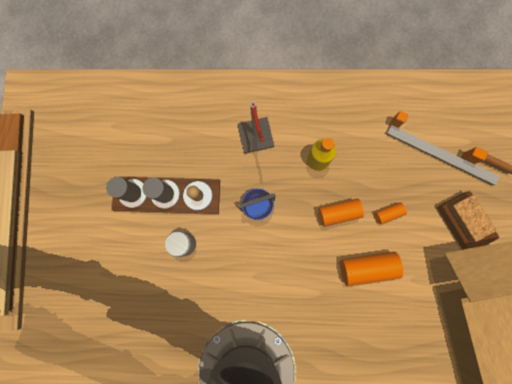

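The top view shows three orange tubes: large at (372,268), middle at (341,212) in the cradle, and small at (391,213). The orange clamp parts at (400,118) and (480,155) and the glue cap at (327,144) could also be mistaken for it. I choose the middle tube. The empty peg is at (197,194), the pail at (257,204), the red hook runs from (253,104) to (262,140), and the tin is at (180,243). Next I'll measure these and crop the cup.

```bash
cat > h.py <<'E'
import cv2, numpy as np
from plant import bot, imaging
from scipy.spatial.transform import Rotation as R
def ray(p,uv):
    T=np.array(p["cam_to_world"]); uv=np.atleast_2d(uv).astype(float)
    d=np.c_[(uv[:,0]-p["cx"])/p["fx"],(uv[:,1]-p["cy"])/p["fy"],np.ones(len(uv))]@T[:3,:3].T
    return T[:3,3],d
def plane(p,uv,z):
    o,d=ray(p,uv); return o+d*((z-o[2])/d[:,2])[:,None]
def tri(p1,a,p2,b):
    o1,d1=ray(p1,a);o2,d2=ray(p2,b);d1=d1[0];d2=d2[0]
    s=np.linalg.lstsq(np.c_[d1,-d2],o2-o1,rcond=None)[0]
    A,B=o1+s[0]*d1,o2+s[1]*d2; return (A+B)/2,np.linalg.norm(A-B)
def hsv(im): return cv2.cvtColor(im,cv2.COLOR_RGB2HSV)
def mask(im,lo,hi,box=None):
    m=cv2.inRange(hsv(im),lo,hi)
    if box:
        k=np.zeros_like(m);x0,y0,x1,y1=box;k[y0:y1,x0:x1]=1;m=m*k
    return m
def blobs(m,amin=15):
    n,l,s,c=cv2.connectedComponentsWithStats(m)
    return [(c[i].round(1).tolist(),s[i].tolist(),(l==i)) for i in range(1,n) if s[i][4]>=amin]
def tool():
    s=bot.read_state(); q=s["orientation"]; return s["ee_pos"],R.from_quat(np.r_[q[1:],q[0]]).as_matrix()
def go(xyz,yaw):
    """shift in tool cm + spin deg to put TCP at xyz with tool y axis at world yaw (deg, mod 180)"""
    p,M=tool(); a=np.degrees(np.arctan2(M[1,1],M[0,1]))
    sp=-(yaw-a); sp=(sp+90)%180-90
    print("shift cm",np.round(M.T@(np.array(xyz)-p)*100,2),"spin",round(sp,1),"(+-180) | tcp",p.round(4),"yaw_y",round(a,1),"j7",bot.read_state()["joint_pos"][6].round(2))
E
python3 - <<'E'
from h import *
T=np.load("pics/top0.npy");S=np.load("pics/scene0.npy");pt=imaging.camera_params("top");ps=imaging.camera_params("scene")
print("orange");
for n,im,p in(("top",T,pt),("scene",S,ps)):
    m=mask(im,(5,170,80),(18,255,255))
    for c,s,l in blobs(m):
        print(n,c,s)
        if s[4]>250:
            w=plane(p,np.argwhere(l)[:,::-1],0.05)[:,:2]
            r=cv2.minAreaRect((w*1000).astype(np.float32)); print("   rect mm",np.round(r[0],1),np.round(r[1],1),round(r[2],1),np.round(cv2.boxPoints(r)).tolist())
# white feet
for c,s,l in blobs(mask(T,(0,0,150),(180,60,255),(100,160,240,270))): print("white",c,s)
for n,im,p in(("top",T,pt),("scene",S,ps)):
    for c,s,l in blobs(mask(im,(100,120,40),(130,255,255),(150,90,330,300)),20): print(n,"blue",c,s,plane(p,c,0.035).round(3))
    for c,s,l in blobs(mask(im,(0,170,60),(4,255,255),(150,80,350,300))|0,5): print(n,"red",c,s)
    for c,s,l in blobs(mask(im,(24,150,60),(34,255,255),(150,90,350,300)),50): print(n,"yellow",c,s,plane(p,c,.08).round(3))
for z in(0.,.03): print("tin",z,plane(pt,(180,243),z).round(3))
im=np.hstack([cv2.resize(T[180:235,300:420],None,fx=4,fy=4,interpolation=2)[:220],])
b=cv2.resize(T[85:225,175:290],(460,560),interpolation=cv2.INTER_CUBIC); a=cv2.resize(T[190:240,310:360],(300,300),interpolation=cv2.INTER_CUBIC)
c=np.zeros((560,790,3),np.uint8);c[:,:460]=b;c[:300,480:780]=a
k=cv2.resize(S[175:240,270:330],(240,260),interpolation=cv2.INTER_CUBIC);c[300:560,480:720]=k
cv2.imwrite("pics/crop1.png",c[:,:,::-1])
E
```

```text
orange
top [254.8, 114.2] [253, 109, 5, 10, 18]
top [399.2, 118.7] [390, 111, 18, 16, 164]
top [9.5, 131.5] [0, 114, 21, 37, 703]
   rect mm [711.6 767.3] [123.1  65.7] 6.5 [[647.0, 793.0], [654.0, 728.0], [776.0, 742.0], [769.0, 807.0]]
top [258.6, 131.1] [255, 121, 8, 20, 46]
top [327.6, 143.8] [322, 138, 13, 13, 128]
top [483.6, 157.8] [462, 147, 50, 26, 430]
   rect mm [ 641.1 -718.2] [148.4  48.9] 74.8 [[598.0, -783.0], [645.0, -796.0], [684.0, -653.0], [637.0, -640.0]]
top [340.8, 212.0] [319, 199, 45, 28, 859]
   rect mm [ 471.3 -277.2] [ 59.3 131.4] 14.4 [[426.0, -221.0], [459.0, -348.0], [516.0, -334.0], [484.0, -206.0]]
top [390.3, 212.8] [375, 203, 32, 21, 413]
   rect mm [ 470.6 -422.7] [39.9 93.4] 21.8 [[435.0, -387.0], [469.0, -473.0], [506.0, -459.0], [472.0, -372.0]]
top [490.4, 236.3] [485, 234, 12, 6, 18]
top [371.3, 268.3] [340, 252, 63, 34, 1647]
   rect mm [ 308.2 -362.5] [ 78.5 178.9] 9.5 [[255.0, -281.0], [284.0, -457.0], [362.0, -444.0], [332.0, -268.0]]
scene [3.8, 4.1] [0, 0, 9, 9, 77]
scene [156.4, 0.6] [152, 0, 9, 3, 16]
scene [168.1, 30.7] [164, 20, 9, 22
[... 1025 characters left out ...]
] [120, 179, 26, 29, 221]
white [168.9, 196.0] [152, 180, 27, 28, 249]
white [198.1, 195.8] [183, 181, 29, 29, 486]
white [176.7, 243.6] [165, 232, 24, 25, 466]
top blue [257.6, 208.4] [246, 200, 24, 17, 265] [[ 0.48  -0.028  0.035]]
top red [254.4, 111.7] [253, 108, 3, 9, 13]
top red [256.0, 119.1] [255, 118, 3, 3, 7]
top red [257.7, 125.4] [257, 122, 3, 8, 12]
top yellow [322.9, 154.5] [312, 144, 24, 19, 254] [[ 0.639 -0.221  0.08 ]]
scene blue [259.0, 220.7] [246, 205, 27, 33, 685] [[ 0.49  -0.021  0.035]]
scene red [290.1, 198.8] [281, 186, 24, 21, 59]
scene yellow [218.3, 266.6] [205, 243, 27, 51, 951] [[ 0.65  -0.219  0.08 ]]
tin 0.0 [[0.371 0.215 0.   ]]
tin 0.03 [[0.371 0.208 0.03 ]]
```

View pics/crop1.png

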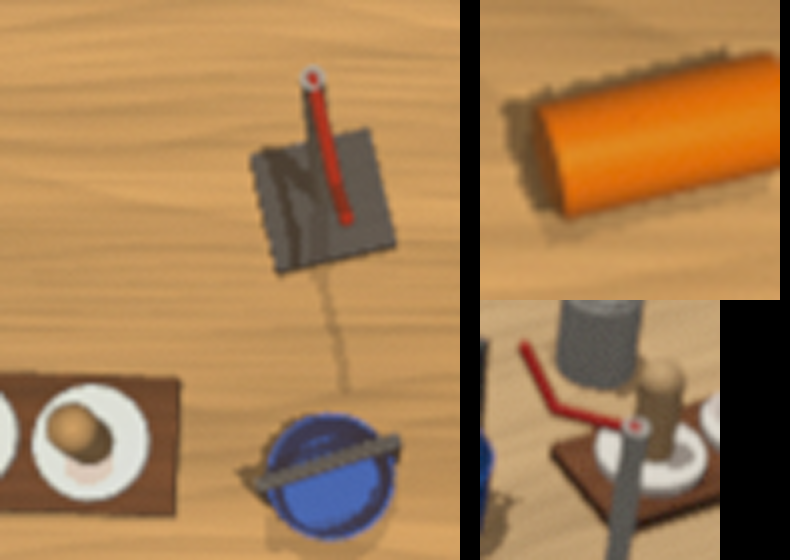

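The crop confirms the middle tube in its cradle, with its mouth to the left. The hook tip points towards the robot at top-view pixel (261,140), and the pail bar runs from about (240,205) to (275,196).

Run:
```python
from h import *
T=np.load("pics/top0.npy");S=np.load("pics/scene0.npy");pt=imaging.camera_params("top");ps=imaging.camera_params("scene")
m=mask(T,(0,0,150),(180,60,255),(180,175,215,215)); cs=max(cv2.findContours(m,0,2)[0],key=cv2.contourArea)
w=plane(pt,cv2.convexHull(cs)[:,0],.03)[:,:2]*1000; print("foot circ",cv2.minEnclosingCircle(w.astype(np.float32)))
C=lambda x,y:np.array([x/4+175-.4,y/4+85-.4]); D=lambda x,y:np.array([(x-480)/4+270-.4,(y-300)/4+175-.4])
f=plane(pt,[C(250,155),C(368,128),C(397,245),C(278,272)],.016); print("hook foot",f.round(3).tolist(),f.mean(0))
e=f[0]-f[3]; print("foot dir x",np.degrees(np.arctan2(e[1],e[0])), np.linalg.norm(e))
for n,a,b in(("tip",C(346,222),D(523,346)),("post",C(313,77),D(636,427))): print(n,tri(pt,a,ps,b))
print("bend",plane(ps,D(556,408),.237))
m=mask(T,(100,120,30),(130,255,255),(235,185,285,225)); pts=np.argwhere(m)[:,::-1]
w=plane(pt,pts,.06)[:,:2]*1000; print("pail rim",cv2.minEnclosingCircle(w.astype(np.float32)))
print("bar ends",plane(pt,[C(255,484),C(398,443)],.15).round(4).tolist())
go([.479,-.305,.20],14.4)
```

```text
foot circ ((519.5606689453125, 160.91995239257812), 45.77098846435547)
hook foot [[0.757, 0.043, 0.016], [0.78, -0.052, 0.016], [0.683, -0.076, 0.016], [0.66, 0.018, 0.016]] [ 0.71974788 -0.01678371  0.016     ]
foot dir x 14.28439661834222 0.10002817797069742
tip (array([ 0.62666583, -0.03844954,  0.26738521]), np.float64(0.0010923276944817507))
post (array([ 0.72143064, -0.01628034,  0.26568323]), np.float64(0.001240845826400376))
bend [[ 0.65692492 -0.02887593  0.237     ]]
pail rim ((490.46875, -26.469694137573242), 46.5056266784668)
bar ends [[0.4753, 0.0226, 0.15], [0.5049, -0.0751, 0.15]]
shift cm [-54.99 -81.63   4.27] spin 57.6 (+-180) | tcp [0.2089 0.6415 0.2417] yaw_y 72.0 j7 -0.07
```

```bash
python3 -c "
from h import *
go([.4827,-.002,.22],16.9)"
```

```text
shift cm [-45.96 -52.71   2.23] spin 55.1 (+-180) | tcp [0.2089 0.6415 0.2417] yaw_y 72.0 j7 -0.07
```

```bash
python3 -m pendant '[[5,[-46,-52.7,2.2],55.1],[5,[-46,-52.7,2.2],55.1],[5,[-46,-52.7,2.2],55.1],[5,[-46,-52.7,2.2],55.1],[5,[-46,-52.7,2.2],55.1],[5,[-46,-52.7,2.2],55.1],[5,[-46,-52.7,2.2],55.1],[5,[-46,-52.7,2.2],55.1],[5,[-46,-52.7,2.2],55.1],[5,[-46,-52.7,2.2],55.1],[5,[-46,-52.7,2.2],55.1],[5,[-46,-52.7,2.2],55.1],[5,[-46,-52.7,2.2],55.1],[5,[-46,-52.7,2.2],55.1],[5,[-46,-52.7,2.2],55.1],[5,[-46,-52.7,2.2],55.1],[5,[-46,-52.7,2.2],55.1],[5,[-46,-52.7,2.2],55.1],[5,[-46,-52.7,2.2],55.1],[5,[-46,-52.7,2.2],55.1]]' 60
python3 - <<'E'
from h import *
go([.4827,-.002,.142],16.9)
p=imaging.camera_params("wrist"); im=imaging.snapshot("wrist"); cv2.imwrite("pics/w1.png",im[:,:,::-1]); np.save("pics/w1.npy",im)
print({k:np.round(v,4).tolist() for k,v in p.items()}, tool()[1].round(2).tolist())
E
```

```text
time_s: 2.1
ee_pos: [0.4831, -0.0011, 0.2204]
orientation: [-0.0, 0.595, 0.804, 0.0]
contact_force: [0.1, 0.3, -0.1]
width: 0.586
finger_force: 0.0
shift cm [-0.08 -0.06  7.84] spin 0.0 (+-180) | tcp [ 0.4831 -0.0011  0.2204] yaw_y 16.9 j7 0.3
{'fx': 288.6386, 'fy': 288.6386, 'cx': 255.2606, 'cy': 184.5308, 'cam_to_world': [[0.9568, 0.2798, 0.0797, 0.4633], [0.2909, -0.9204, -0.2613, 0.0666], [0.0002, 0.2732, -0.962, 0.3506], [0.0, 0.0, 0.0, 1.0]]} [[-0.29, 0.96, 0.0], [0.96, 0.29, 0.0], [0.0, 0.0, -1.0]]
```

View pics/w1.png

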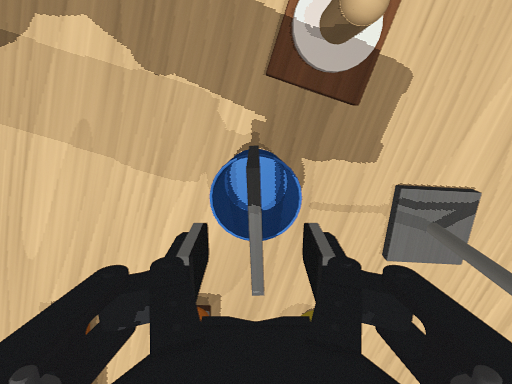

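The bar runs from (254,148) to (258,295) between the open fingers, and the empty peg's foot is at (335,30). I'll turn those bar pixels into positions.

Run:
```python
from h import *
p=imaging.camera_params("wrist"); e=plane(p,[(254,148),(258,295)],.15); print(e.round(4),np.linalg.norm(e[1]-e[0]),e.mean(0),np.degrees(np.arctan2(*(e[0]-e[1])[[1,0]])))
u=(e[0]-e[1])/np.linalg.norm(e[0]-e[1]); g=e.mean(0)+.025*u
go([g[0],g[1],.142],np.degrees(np.arctan2(u[1],u[0]))-90)
```

```text
[[ 0.4714  0.037   0.15  ]
 [ 0.5091 -0.0765  0.15  ]] 0.11959340765341228 [ 0.49027669 -0.01975574  0.15      ] 108.37900511002316
shift cm [0.51 0.08 7.84] spin -1.5 (+-180) | tcp [ 0.4831 -0.0012  0.2204] yaw_y 16.9 j7 0.3
```

```bash
python3 -m pendant '[[5,[0,0.1,4],-1.3],[5,[0,0.1,7.8],-1.3],[5,[0,0.1,7.8],-1.3],[0,[0,0.1,7.8],-1.3],[0,[0,0.1,7.8],-1.3],[0,[0,0.1,7.8],-1.3],[0,[0,0.1,7.8],-1.3],[0,[0,0.1,7.8],-1.3],[0,[0,0.1,7.8],-1.3],[0,[0,0.1,7.8],-1.3]]' 60
python3 -m pendant '[[0,[0,0,-3],0],[0,[0,0,-6],0],[0,[0,0,-9],0],[0,[0,0,-12],0],[0,[0,0,-15],0],[0,[0,0,-17],0],[0,[0,0,-17],0],[0,[0,0,-17],0]]'
python3 - <<'E'
from h import *
p=imaging.camera_params("wrist"); im=imaging.snapshot("wrist"); t=imaging.snapshot("scene")
c=np.zeros((384,800,3),np.uint8); c[:,:512]=im; c[:288,512:]=cv2.resize(t[90:290,190:390],(288,288)); cv2.imwrite("pics/w2.png",c[:,:,::-1])
go([0,0,0],13.5)
E
```

```text
time_s: 3.15
ee_pos: [0.4848, -0.0011, 0.1439]
orientation: [0.0, 0.587, 0.81, 0.001]
contact_force: [-4.4, 0.5, 11.3]
width: 0.103
finger_force: 58.6
time_s: 3.95
ee_pos: [0.4841, -0.0014, 0.3127]
orientation: [0.0, 0.587, 0.81, 0.001]
contact_force: [0.6, 0.2, -2.7]
width: 0.103
finger_force: 59.7
shift cm [ 15.21 -45.88  31.21] spin 4.7 (+-180) | tcp [ 0.4837 -0.0015  0.3117] yaw_y 18.2 j7 0.22
```

View pics/w2.png

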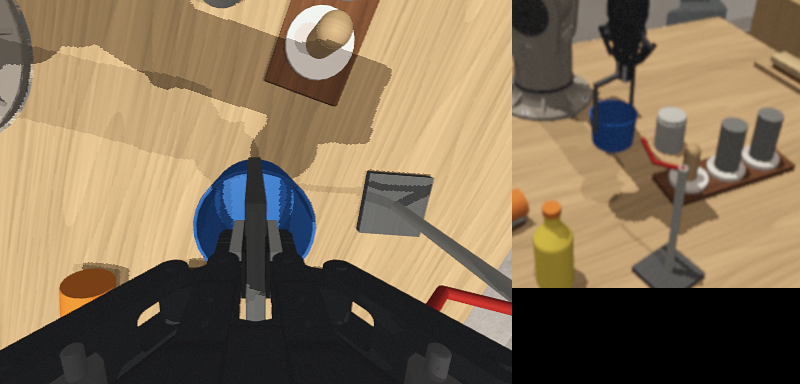

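The pail is held upright, with its bar between the pads. The wrist view shows the hook foot at (395,200) and the red hook at (440,295). The cup mouth, dark and facing +y, is at (90,290). Next I carry the pail to the hook.

```bash
python3 -c "
from h import *
go([.6515,-.0067,.313],13.4)"
```

```text
shift cm [-5.73 15.79 -0.14] spin 4.8 (+-180) | tcp [ 0.4837 -0.0015  0.3117] yaw_y 18.2 j7 0.22
```

```bash
python3 -m pendant '[[0,[-0.7,2,-0.1],1],[0,[-1.5,4,-0.1],2],[0,[-2.2,6,-0.1],3],[0,[-2.9,8,-0.1],4],[0,[-3.6,10,-0.1],4.8],[0,[-4.3,12,-0.1],4.8],[0,[-5,14,-0.1],4.8],[0,[-5.5,15.2,-0.1],4.8],[0,[-5.7,15.8,-0.1],4.8],[0,[-5.7,15.8,-0.1],4.8],[0,[-5.7,15.8,-0.1],4.8],[0,[-5.7,15.8,-0.1],4.8]]'
python3 - <<'E'
from h import *
p=imaging.camera_params("wrist"); im=imaging.snapshot("wrist"); t=imaging.snapshot("scene");t2=imaging.snapshot("top")
c=np.zeros((384,800,3),np.uint8); c[:,:512]=im; c[:192,512:]=cv2.resize(t[130:250,210:390],(288,192));c[192:,512:]=cv2.resize(t2[70:190,200:380],(288,192)); cv2.imwrite("pics/w3.png",c[:,:,::-1])
go([.6515,-.0067,.242],13.4)
E
```

```text
time_s: 5.25
ee_pos: [0.6514, -0.0064, 0.3133]
orientation: [-0.0, 0.62, 0.785, 0.0]
contact_force: [0.2, -0.7, -1.9]
width: 0.102
finger_force: 60.0
shift cm [-0.04 -0.04  7.16] spin -0.0 (+-180) | tcp [ 0.6517 -0.0062  0.3136] yaw_y 13.4 j7 0.39
```

View pics/w3.png

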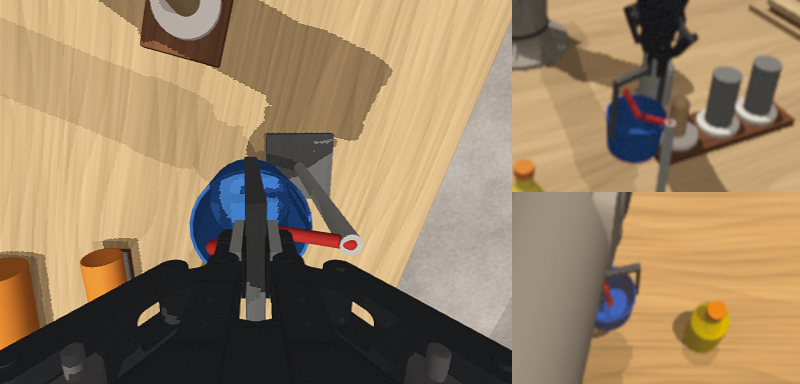

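Run:
```python
from h import *
p=imaging.camera_params("wrist")
a=plane(p,[(212,247),(350,243)],.267); print(a.round(4))
P,M=tool()
for q in a: print("in tool frame cm",((q-P)@M*100).round(2))
```

```text
[[ 0.6294 -0.036   0.267 ]
 [ 0.7195 -0.0115  0.267 ]]
in tool frame cm [-2.38 -2.86  4.66]
in tool frame cm [-2.08  6.47  4.66]
```

```bash
python3 -m pendant '[[0,[0.2,0,1.5],0],[0,[0.2,0,3],0],[0,[0.2,0,4.5],0],[0,[0.2,0,5.5],0],[0,[0.2,0,6.2],0],[0,[0.2,0,6.5],0],[0,[0.2,0,6.8],0],[0,[0.2,0,7],0],[0,[0.2,0,7],0]]'
```

```text
time_s: 6.3
ee_pos: [0.653, -0.0045, 0.2446]
orientation: [0.001, 0.62, 0.785, 0.001]
contact_force: [5.4, -0.6, 2.3]
width: 0.104
finger_force: 60.7
```

```bash
python3 -m pendant '[[1.5,[0,0,0.1],0],[2,[0,0,0.1],0],[2.5,[0,0,0.1],0],[3,[0,0,0.1],0],[3,[0,0,0.1],0],[3,[0,0,-2],0],[3,[0,0,-4],0],[3,[0,0,-7],0],[3,[0,0,-10],0],[3,[0,0,-12],0],[3,[0,0,-12],0]]'
python3 - <<'E'
from h import *
im=imaging.snapshot("wrist"); t=imaging.snapshot("scene")
c=np.zeros((384,800,3),np.uint8); c[:,:512]=im; c[:192,512:]=cv2.resize(t[130:250,210:390],(288,192)); cv2.imwrite("pics/w4.png",c[:,:,::-1])
go([.479,-.305,.365],14.4)
E
```

```text
time_s: 7.4
ee_pos: [0.6525, -0.0048, 0.3662]
orientation: [0.001, 0.62, 0.785, 0.001]
contact_force: [0.2, 0.3, -0.6]
width: 0.35
finger_force: 0.0
shift cm [-25.26 -23.74  -0.19] spin -1.0 (+-180) | tcp [ 0.6515 -0.0044  0.3632] yaw_y 13.4 j7 0.37
```

View pics/w4.png

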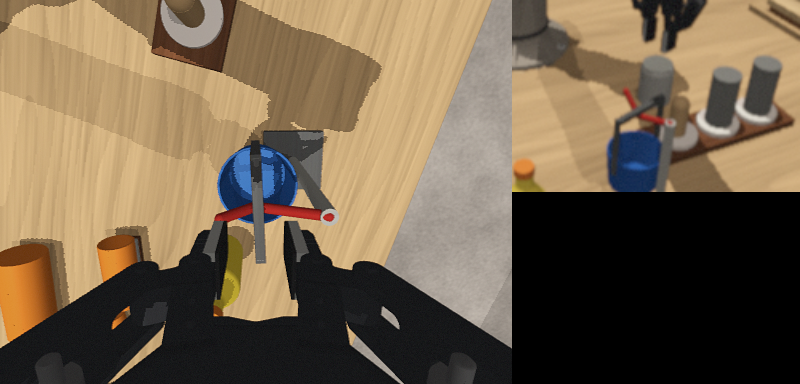

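The pail hangs across the hook: the bar crosses the red bar at (258,208) and the fingers are clear. Now the cup.

```bash
python3 -m pendant '[[8.5,[-25.3,-23.7,0],-1],[8.5,[-25.3,-23.7,0],-1],[8.5,[-25.3,-23.7,0],-1],[8.5,[-25.3,-23.7,0],-1],[8.5,[-25.3,-23.7,0],-1],[8.5,[-25.3,-23.7,0],-1],[8.5,[-25.3,-23.7,0],-1],[8.5,[-25.3,-23.7,5],-1],[8.5,[-25.3,-23.7,10],-1],[8.5,[-25.3,-23.7,15],-1],[8.5,[-25.3,-23.7,15],-1],[8.5,[-25.3,-23.7,15],-1]]'
python3 - <<'E'
from h import *
p=imaging.camera_params("wrist");im=imaging.snapshot("wrist"); cv2.imwrite("pics/w5.png",im[:,:,::-1])
P,M=tool()
m=mask(im,(5,150,60),(18,255,255))
for c,s,l in blobs(m,100):
    w=plane(p,np.argwhere(l)[:,::-1],.05)[:,:2]; r=cv2.minAreaRect((w*1000).astype(np.float32)); print(c,s,np.round(r[0],1),np.round(r[1],1),round(r[2],1))
go([.479,-.305,.037],14.4)
E
```

```text
time_s: 8.7
ee_pos: [0.479, -0.3056, 0.2137]
orientation: [-0.001, 0.613, 0.79, -0.001]
contact_force: [0.3, 0.0, 0.8]
width: 1.001
finger_force: 0.0
[255.3, 138.9] [225, 77, 61, 128, 7245] [ 472.3 -276.8] [ 58.9 128.8] 14.3
[87.6, 178.1] [38, 101, 95, 162, 13143] [ 312.6 -366.6] [ 89.2 179.4] 9.6
[226.2, 258.6] [205, 222, 42, 75, 2344] [ 473.2 -414.1] [37.8 95.3] 22.0
shift cm [ 0.14 -0.06 17.8 ] spin -0.1 (+-180) | tcp [ 0.4799 -0.306   0.215 ] yaw_y 14.3 j7 1.01
```

View pics/w5.png

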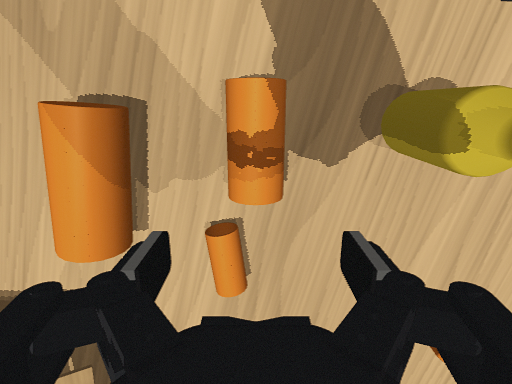

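The middle cup's centre measures (0.472, −0.277), matching the top view. It sits at pixel (255,140) between the fingers, so I descend and grip lightly near the closed end so that it can swing.

```bash
python3 -m pendant '[[8.5,[-0.1,0,5],0],[8.5,[-0.1,0,10],0],[8.5,[-0.1,0,14],0],[8.5,[-0.1,0,16.5],0],[8.5,[-0.1,0,17.7],0],[8.5,[-0.1,0,17.7],0],[5,[-0.1,0,17.7],0],[5,[-0.1,0,17.7],0],[5,[-0.1,0,17.7],0],[5,[-0.1,0,17.7],0],[5,[-0.1,0,17.7],0],[5,[-0.1,0,17.7],0]]' 20
python3 -m pendant '[[5,[0,0,-2],0],[5,[0,0,-5],0],[5,[0,0,-8],0],[5,[0,0,-12],0],[5,[0,0,-16],0],[5,[0,0,-20],0],[5,[0,0,-22],0],[5,[0,0,-22],0],[5,[0,0,-22],0]]'
python3 - <<'E'
from h import *
im=imaging.snapshot("wrist"); t=imaging.snapshot("scene")
c=np.zeros((384,800,3),np.uint8); c[:,:512]=im; c[:288,512:]=cv2.resize(t[90:290,90:290],(288,288)); cv2.imwrite("pics/w6.png",c[:,:,::-1])
E
```

```text
time_s: 9.95
ee_pos: [0.4794, -0.3075, 0.0384]
orientation: [0.001, 0.614, 0.79, -0.0]
contact_force: [-9.3, -1.2, 13.2]
width: 0.711
finger_force: 18.6
time_s: 10.85
ee_pos: [0.4799, -0.3061, 0.2572]
orientation: [0.001, 0.613, 0.79, 0.001]
contact_force: [-0.9, 0.6, -0.7]
width: 0.703
finger_force: 22.7
```

View pics/w6.png

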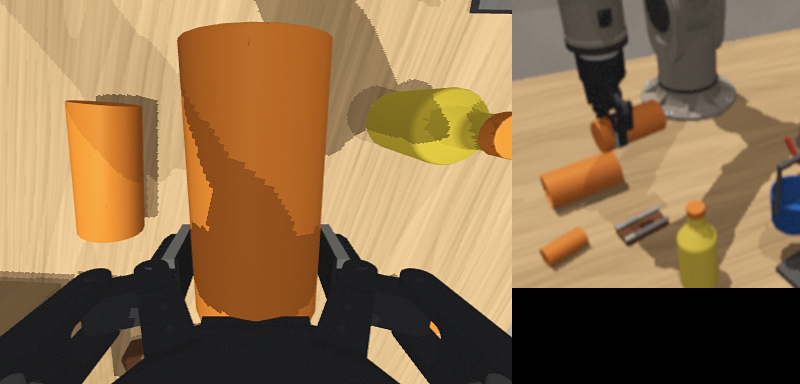

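The lift went well, but the cup stays level because the pads' twist friction holds it. I move to clear table, low down, and relax the opening slightly so that gravity swings the mouth down.

```bash
python3 -m pendant '[[5,[5,1,0],0],[5,[10,2,0],0],[5,[14,3,0],0],[5,[15.5,3,4],0],[5,[15.5,3,8],0],[5,[15.5,3,12],0],[5,[15.5,3,13.5],0],[5,[15.5,3,13.5],0],[5,[15.5,3,13.5],0]]'
python3 -m pendant '[[5.9,[0,0,0],0],[5.9,[0,0,0],0],[5.9,[0,0,0],0]]'
python3 -m pendant '[[5.95,[0,0,0],0],[5.95,[0,0,0],0],[5.95,[0,0,0],0]]'
python3 - <<'E'
from h import *
p=imaging.camera_params("scene");im=imaging.snapshot("scene")
for c,s,l in blobs(mask(im,(5,150,60),(18,255,255),(100,120,330,280)),100): print(c,s[:5])
E
```

```text
time_s: 11.85
ee_pos: [0.47, -0.1492, 0.1214]
orientation: [-0.0, 0.614, 0.79, -0.001]
contact_force: [-0.0, -0.3, 0.2]
width: 0.707
finger_force: 22.7
time_s: 12.15
ee_pos: [0.4708, -0.1487, 0.122]
orientation: [0.0, 0.613, 0.79, 0.001]
contact_force: [-0.7, 1.2, -1.1]
width: 0.703
finger_force: 22.7
time_s: 12.45
ee_pos: [0.4704, -0.1487, 0.1214]
orientation: [0.0, 0.613, 0.79, 0.0]
contact_force: [-0.3, -0.1, -1.4]
width: 0.706
finger_force: 22.7
[239.5, 196.2] [229, 185, 20, 25, 256]
[138.2, 214.2] [110, 195, 57, 41, 1347]
[213.9, 205.5] [206, 195, 16, 23, 267]
[217.5, 235.2] [211, 229, 14, 14, 159]
[125.9, 261.0] [110, 248, 33, 27, 475]
```

```bash
for i in 1; do python3 -m pendant '[[6.0,[0,0,0],0],[6.0,[0,0,0],0],[6.0,[0,0,0],0]]' | egrep 'width|finger'; python3 -m pendant '[[6.03,[0,0,0],0],[6.03,[0,0,0],0]]'| egrep 'width|finger'; done
python3 - <<'E'
from h import *
im=imaging.snapshot("scene")
for c,s,l in blobs(mask(im,(5,150,60),(18,255,255),(180,150,330,280)),60): print(c,s[:5])
im=imaging.snapshot("wrist")
for c,s,l in blobs(mask(im,(5,150,60),(18,255,255)),300): print("w",c,s[:5])
E
```

```text
width: 0.704
finger_force: 22.7
width: 0.702
finger_force: 20.0
[239.5, 196.3] [229, 185, 20, 25, 256]
[213.9, 205.5] [206, 195, 16, 23, 264]
[217.4, 235.3] [211, 229, 14, 14, 159]
w [254.8, 164.3] [177, 21, 156, 301, 40281]
w [27.2, 291.7] [0, 266, 73, 71, 2849]
```

```bash
cat > c.py <<'E'
from h import *
im=imaging.snapshot("wrist")
for c,s,l in blobs(mask(im,(5,150,60),(18,255,255)),300): print("w",c,s[:5])
E
python3 -m pendant '[[6.05,[0,0,0],0],[6.05,[0,0,0],0]]'| egrep 'width|finger'; python3 c.py
python3 -m pendant '[[6.07,[0,0,0],0],[6.07,[0,0,0],0]]'| egrep 'width|finger'; python3 c.py
```

```text
width: 0.709
finger_force: 15.1
w [254.8, 164.3] [177, 21, 156, 301, 40305]
w [27.1, 291.7] [0, 266, 73, 71, 2835]
width: 0.713
finger_force: 10.6
w [254.8, 164.2] [177, 21, 156, 301, 40325]
w [27.0, 291.7] [0, 266, 73, 71, 2824]
```

```bash
python3 -m pendant '[[6.09,[0,0,0],0],[6.09,[0,0,0],0]]'| egrep 'width|finger'; python3 c.py
python3 -m pendant '[[6.11,[0,0,0],0],[6.11,[0,0,0],0]]'| egrep 'width|finger'; python3 c.py
```

```text
width: 0.709
finger_force: 6.6
w [254.8, 164.3] [177, 21, 156, 301, 40338]
w [27.0, 291.6] [0, 266, 73, 71, 2815]
width: 0.717
finger_force: 3.2
w [254.8, 164.3] [177, 21, 156, 301, 40334]
w [26.9, 291.5] [0, 266, 72, 70, 2801]
```

Rotation should slip before the cup slides, since the pads give twist friction over ±11 mm. I continue in finer steps.

```bash
python3 -m pendant '[[6.115,[0,0,0],0],[6.115,[0,0,0],0]]'| egrep 'width|finger'; python3 c.py
python3 -m pendant '[[6.12,[0,0,0],0],[6.12,[0,0,0],0]]'| egrep 'width|finger'; python3 c.py
python3 -m pendant '[[6.124,[0,0,0],0],[6.124,[0,0,0],0]]'| egrep 'width|finger'; python3 c.py
```

```text
width: 0.721
finger_force: 2.5
w [254.8, 164.3] [178, 21, 155, 301, 40339]
w [26.9, 291.5] [0, 266, 72, 70, 2797]
width: 0.716
finger_force: 1.7
w [255.2, 171.3] [189, 23, 134, 302, 37188]
w [26.9, 291.5] [0, 266, 72, 70, 2798]
width: 0.717
finger_force: 0.0
w [256.8, 203.8] [206, 96, 106, 222, 17329]
w [26.9, 291.5] [0, 266, 72, 70, 2797]
```

```bash
cat > d.py <<'E'
from h import *
for n in("wrist","scene","top"):
    p=imaging.camera_params(n); im=imaging.snapshot(n); np.save(f"pics/l_{n}.npy",im)
    box=None if n=="wrist" else (180,150,330,300) if n=="scene" else (200,130,330,260)
    for c,s,l in blobs(mask(im,(5,150,60),(18,255,255),box),60):
        r=cv2.minAreaRect(np.argwhere(l)[:,::-1].astype(np.float32)); print(n,c,s,"rect",np.round(r[0],1),np.round(r[1],1),round(r[2],1))
p=imaging.camera_params("scene");T=np.linalg.inv(p["cam_to_world"])
P,M=tool(); print(P.round(4))
def pr(p,q):
    T=np.linalg.inv(np.array(p["cam_to_world"])); c=T[:3,:3]@q+T[:3,3]; return (np.array([p["fx"]*c[0]/c[2]+p["cx"],p["fy"]*c[1]/c[2]+p["cy"]])).round(1)
g=P-M[:,2]*.008
for n in("scene","wrist"):
    p=imaging.camera_params(n)
    print(n,"expected hanging: grip",pr(p,g),"top",pr(p,g+[0,0,.028]),"mouth",pr(p,g-[0,0,.092]),"level mouth",pr(p,g+M[:,0]*.092))
E
python3 d.py; python3 -c "
from h import *
print(bot.read_state()['finger_force'],bot.read_state()['width'])"
```

```text
wrist [259.6, 212.1] [206, 110, 106, 208, 16233] rect [255.  212.9] [205.9 103.8] 86.6
wrist [27.0, 291.5] [0, 266, 72, 70, 2799] rect [ 21.7 288. ] [47.6 92.6] 51.3
wrist [73.3, 330.5] [69, 324, 9, 15, 61] rect [ 73.1 331.1] [ 4.7 16.1] 33.7
scene [215.2, 230.7] [195, 217, 42, 29, 816] rect [215.7 231.1] [21.8 42. ] 74.7
top [325.9, 143.7] [321, 137, 9, 14, 95] rect [325.  143.5] [13.  8.] 90.0
top [213.0, 199.2] [200, 180, 19, 33, 193] rect [209.3 196.4] [17.  32.3] 3.2
[ 0.4703 -0.1487  0.1213]
scene expected hanging: grip [218.1 204.5] top [217.8 196.9] mouth [219.2 227.6] level mouth [242.7 192.7]
wrist expected hanging: grip [253.7 257.1] top [253.4 295. ] mouth [254.3 196.4] level mouth [253.3  44.7]
0.0 0.7169001803937081
```

Run:
```python
from h import *
p=imaging.camera_params("wrist");im=np.load("pics/l_wrist.npy")
c,s,l=blobs(mask(im,(5,150,60),(18,255,255)),1000)[0]
P,M=tool()
for y in range(s[1],s[1]+s[3],12):
    x=np.where(l[y])[0]; a=plane(p,[(x[0],y),(x[-1],y)],.03)
    print(y,x[0],x[-1],len(x),"width",np.linalg.norm(a[1]-a[0]).round(4),"mid tool",((a.mean(0)-P)@M*100).round(1))
h=hsv(im); print([h[y,256].tolist() for y in range(100,330,12)])
p=imaging.camera_params("scene");im=np.load("pics/l_scene.npy");m=mask(im,(5,150,60),(18,255,255),(180,150,330,300))
for y in range(212,250,3):
    x=np.where(m[y])[0]; print(y,(x[0],x[-1],len(x)) if len(x) else None)
```

```text
110 250 270 21 width 0.0149 mid tool [6.5 0.4 9.1]
122 224 294 71 width 0.0526 mid tool [5.6 0.4 9.1]
134 220 297 78 width 0.0585 mid tool [4.7 0.3 9.1]
146 220 298 79 width 0.06 mid tool [3.8 0.4 9.1]
158 220 299 80 width 0.0614 mid tool [2.9 0.4 9.1]
170 220 300 81 width 0.0629 mid tool [1.9 0.4 9.1]
182 220 301 82 width 0.0645 mid tool [1.  0.5 9.1]
194 220 303 84 width 0.0668 mid tool [-0.   0.6  9.1]
206 220 304 85 width 0.0685 mid tool [-1.1  0.6  9.1]
218 220 305 86 width 0.0701 mid tool [-2.1  0.7  9.1]
230 220 306 87 width 0.0718 mid tool [-3.2  0.7  9.1]
242 220 307 88 width 0.0736 mid tool [-4.3  0.8  9.1]
254 220 308 89 width 0.0754 mid tool [-5.4  0.8  9.1]
266 207 309 102 width 0.0885 mid tool [-6.6  0.3  9.1]
278 208 310 97 width 0.0896 mid tool [-7.8  0.4  9.1]
290 208 311 100 width 0.0917 mid tool [-9.   0.4  9.1]
302 209 237 26 width 0.0253 mid tool [-10.3  -2.8   9.1]
314 209 238 25 width 0.0265 mid tool [-11.6  -2.8   9.1]
[[19, 95, 226], [13, 208, 158], [13, 213, 158], [13, 204, 160], [13, 209, 156], [13, 210, 158], [13, 201, 133], [13, 206, 134], [13, 211, 134], [13, 209, 133], [13, 207, 133], [13, 206, 129], [14, 202, 205], [15, 199, 222], [15, 199, 222], [15, 199, 222], [15, 201, 222], [18, 100, 207], [18, 102, 205], [135, 20, 26]]
212 None
215 (np.int64(328), np.int64(328), 1)
218 (np.int64(223), np.int64(329), 13)
221 (np.int64(212), np.int64(329), 25)
224 (np.int64(202), np.int64(328), 40)
227 (np.int64(196), np.int64(318), 47)
230 (np.int64(195), np.int64(236), 42)
233 (np.int64(195), np.int64(234), 40)
236 (np.int64(196), np.int64(229), 34)
239 (np.int64(187), np.int64(223), 32)
242 (np.int64(181), np.int64(217), 22)
245 (np.int64(180), np.int64(204), 7)
248 (np.int64(192), np.int64(192), 1)
```

Run:
```python
import numpy as np,cv2
W,S,T=[np.load(f"pics/l_{n}.npy") for n in("wrist","scene","top")]
c=np.zeros((600,800,3),np.uint8); c[:300,:400]=cv2.resize(W,(400,300)); c[:300,400:]=cv2.resize(S[150:270,150:310],(400,300),interpolation=2); c[300:,:400]=cv2.resize(T[130:250,190:350],(400,300),interpolation=2)
cv2.imwrite("pics/w7.png",c[:,:,::-1])
```

```text
(no output)
```

View pics/w7.png

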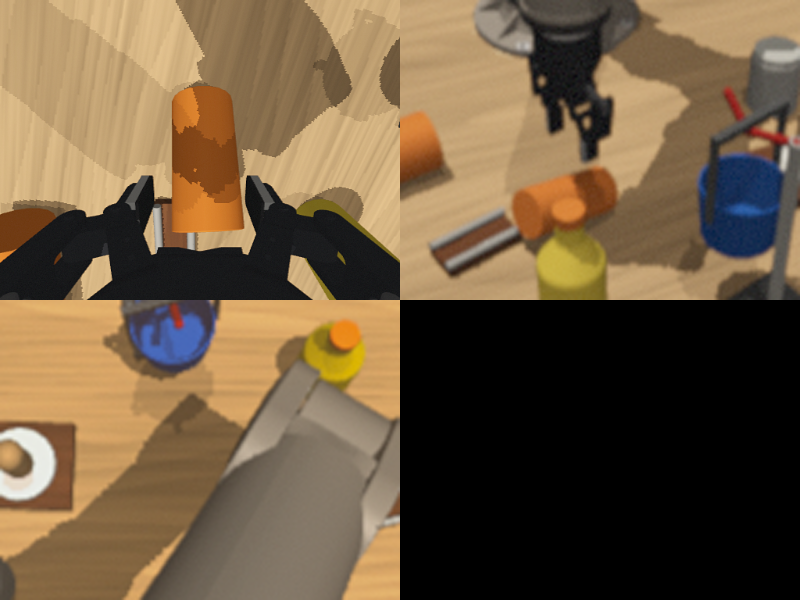

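The cup slipped out and now lies tilted. Its mouth is on the table towards +y and its closed end is raised on the end of the cradle, at about (575,200) in the composite's scene panel. The pail still hangs. I'll raise the hand, re-measure, then regrip closer to the closed end and release in short pulses.

```bash
python3 -m pendant '[[8.5,[0,0,0],0],[8.5,[0,0,-4],0],[8.5,[-3,0,-8],0],[8.5,[-6,0,-12],0],[8.5,[-9,0,-14],0],[8.5,[-9,0,-14],0],[8.5,[-9,0,-14],0]]'
cat > e.py <<'E'
from h import *
P,M=tool();p=imaging.camera_params("wrist");im=imaging.snapshot("wrist"); np.save("pics/l_wrist.npy",im)
for c,s,l in blobs(mask(im,(5,150,60),(18,255,255)),300):
    r=cv2.minAreaRect(np.argwhere(l)[:,::-1].astype(np.float32)); print(c,s,"rect",np.round(r[0],1),np.round(r[1],1),round(r[2],1))
    if abs(c[0]-255)<70:
        for y in np.linspace(s[1]+2,s[1]+s[3]-3,9).astype(int):
            x=np.where(l[y])[0]; print(y,x[0],x[-1],len(x),(plane(p,[(x[0]+x[-1])/2,y],.04)[0]).round(3))
ps=imaging.camera_params("scene");S=imaging.snapshot("scene"); np.save("pics/l_scene.npy",S)
for c,s,l in blobs(mask(S,(5,150,60),(18,255,255),(150,190,280,260)),60):
    r=cv2.minAreaRect(np.argwhere(l)[:,::-1].astype(np.float32)); print("S",c,s,cv2.boxPoints(r).round(1).tolist())
E
python3 e.py
```

```text
time_s: 15.7
ee_pos: [0.4925, -0.2362, 0.2613]
orientation: [0.0, 0.614, 0.79, 0.0]
contact_force: [-0.5, 0.3, -0.6]
width: 0.995
finger_force: 0.0
[337.4, 98.0] [308, 43, 62, 113, 5723] rect [337.6  98.4] [ 53.7 113.5] 5.2
[232.3, 178.4] [221, 144, 23, 70, 1447] rect [232.2 178.5] [69.5 21.2] 88.6
146 221 242 22 [ 0.46  -0.224  0.04 ]
154 222 242 19 [ 0.463 -0.234  0.04 ]
162 222 242 20 [ 0.465 -0.244  0.04 ]
170 222 242 21 [ 0.468 -0.253  0.04 ]
178 222 242 21 [ 0.47  -0.264  0.04 ]
186 223 242 20 [ 0.473 -0.274  0.04 ]
194 223 243 21 [ 0.476 -0.284  0.04 ]
202 223 243 21 [ 0.478 -0.294  0.04 ]
211 224 243 20 [ 0.482 -0.306  0.04 ]
[91.4, 212.5] [52, 152, 78, 136, 8503] rect [ 95.3 217.9] [134.8  73.9] 83.7
[447.8, 217.1] [422, 195, 53, 46, 1799] rect [447.9 216.8] [50.  43.8] 36.9
[209.8, 280.3] [191, 249, 37, 65, 1737] rect [209.8 280.9] [64.5 29. ] 78.7
251 199 218 20 [ 0.462 -0.371  0.04 ]
258 192 220 29 [ 0.461 -0.382  0.04 ]
266 193 221 29 [ 0.465 -0.394  0.04 ]
273 194 223 30 [ 0.469 -0.404  0.04 ]
281 196 224 29 [ 0.474 -0.416  0.04 ]
288 197 225 29 [ 0.477 -0.427  0.04 ]
296 199 226 28 [ 0.482 -0.439  0.04 ]
303 201 227 27 [ 0.487 -0.45   0.04 ]
311 204 219 16 [ 0.486 -0.464  0.04 ]
S [156.9, 208.5] [150, 195, 17, 29, 374] [[150.0, 195.0], [166.0, 195.0], [166.0, 223.0], [150.0, 223.0]]
S [217.0, 235.6] [211, 229, 13, 14, 142] [[211.0, 229.0], [223.0, 229.0], [223.0, 242.0], [211.0, 242.0]]
S [241.6, 245.8] [225, 233, 31, 27, 510] [[224.60000610351562, 243.1999969482422], [249.0, 231.0], [258.20001220703125, 249.39999389648438], [233.8000030517578, 261.6000061035156]]
```

```bash
cat > f.py <<'E'
from h import *
p=imaging.camera_params("wrist");im=imaging.snapshot("wrist")
for c,s,l in blobs(mask(im,(5,150,60),(18,255,255)),1500):
    w=plane(p,np.argwhere(l)[:,::-1],.034)[:,:2]*1000;r=cv2.minAreaRect(w.astype(np.float32)); print(c,"mm",np.round(r[0],1),np.round(r[1],1),round(r[2],1), bot.read_state()["time_s"], "touch edge" if s[0]==0 or s[0]+s[2]>510 or s[1]==0 else "")
ps=imaging.camera_params("scene");S=imaging.snapshot("scene")
for c,s,l in blobs(mask(S,(5,150,60),(18,255,255),(170,190,350,330)),60): print("S",c,s)
E
python3 f.py
```

```text
[337.9, 99.5] mm [ 570.  -143.3] [ 61.7 128.1] 13.0 15.85 
[91.3, 213.2] mm [ 304.8 -373.2] [ 93.4 199.7] 9.5 15.85 
[448.4, 219.7] mm [ 760.9 -249. ] [56.4 73.9] 78.7 15.85 
[209.7, 281.5] mm [ 474.2 -421.8] [ 41.1 104.8] 21.9 15.85 
S [330.3, 220.8] [317, 216, 26, 11, 72]
S [217.0, 235.6] [211, 229, 13, 14, 142]
S [241.5, 246.2] [225, 233, 31, 31, 524]
```

The cup rolled clear and now lies level at (0.570, −0.143), close to the glue bottle, which has not moved. I'll grip it by the middle, away from the glue, put it back in the cradle and start again.

```bash
python3 -m pendant '[[8.5,[0,0,0],0],[8.5,[0,0,0],0]]' >/dev/null; python3 f.py; python3 -c "
from h import *
go([.571,-.142,.15],13)"
```

```text
[337.4, 98.9] mm [ 569.9 -143. ] [ 61.7 128.3] 13.0 16.15 
[91.2, 212.8] mm [ 304.9 -372.9] [ 93.4 199. ] 9.6 16.15 
[447.6, 218.6] mm [ 760.8 -247.7] [56.  74.7] 69.9 16.15 
[209.5, 280.9] mm [ 474.3 -421.7] [ 41.4 104.5] 22.0 16.15 
S [324.6, 222.5] [310, 215, 28, 15, 85]
S [217.0, 235.5] [211, 229, 13, 14, 141]
S [241.6, 246.1] [226, 233, 30, 30, 521]
shift cm [ 7.13  9.92 11.12] spin 1.4 (+-180) | tcp [ 0.4926 -0.2357  0.2612] yaw_y 14.4 j7 0.82
```

```bash
python3 -m pendant '[[8.5,[3,4,2],1.4],[8.5,[6,8,4],1.4],[8.5,[7.1,9.9,8],1.4],[8.5,[7.1,9.9,11.1],1.4],[8.5,[7.1,9.9,11.1],1.4],[8.5,[7.1,9.9,11.1],1.4]]' |head -2; python3 f.py; python3 -c "
from h import *
go([.571,-.142,.022],13)"
```

```text
time_s: 16.8
ee_pos: [0.5706, -0.1435, 0.1509]
[254.9, 182.8] mm [ 572.2 -149.2] [ 59.1 134.4] 13.1 16.85 
S [329.0, 221.1] [311, 214, 39, 16, 108]
S [217.0, 235.4] [211, 229, 13, 14, 149]
S [241.3, 246.4] [225, 233, 31, 30, 512]
S [181.1, 243.7] [170, 238, 23, 14, 66]
shift cm [ 0.19 -0.03 13.03] spin -0.1 (+-180) | tcp [ 0.5714 -0.1437  0.1523] yaw_y 12.9 j7 0.74
```

```bash
python3 -m pendant '[[8.5,[0,0,4],0],[8.5,[0,0,8],0],[8.5,[0,0,11],0],[8.5,[0,0,13],0],[8.5,[0,0,13],0],[5,[0,0,13],0],[5,[0,0,13],0],[5,[0,0,13],0],[5,[0,0,13],0],[5,[0,0,13],0]]' 40
python3 -m pendant '[[5,[0,0,-2],0],[5,[0,0,-6],0],[5,[0,0,-10],0],[5,[0,0,-14],0],[5,[0,0,-18],0],[5,[0,0,-18],0],[5,[0,0,-18],0]]'
python3 - <<'E'
from h import *
go([.472,-.2765,.20],14.4)
p=imaging.camera_params("wrist");im=imaging.snapshot("wrist");P,M=tool()
c,s,l=max(blobs(mask(im,(5,150,60),(18,255,255)),1500),key=lambda b:b[1][4]); print(s)
w=plane(p,[(255,s[1])],P[2]+.008+.03); print("mouth top edge tool cm",((w[0]-P)@M*100).round(2))
E
```

```text
time_s: 17.9
ee_pos: [0.5719, -0.143, 0.0227]
orientation: [0.001, 0.623, 0.782, 0.001]
contact_force: [-3.4, 0.3, 12.9]
width: 0.699
finger_force: 40.0
time_s: 18.6
ee_pos: [0.5715, -0.1424, 0.2023]
orientation: [0.001, 0.623, 0.782, 0.001]
contact_force: [0.5, 1.1, -1.5]
width: 0.697
finger_force: 43.8
shift cm [-10.83 -12.71   0.18] spin -1.4 (+-180) | tcp [ 0.5715 -0.1424  0.2023] yaw_y 13.0 j7 0.7
[186, 123, 144, 203, 25546]
mouth top edge tool cm [ 6.4   0.11 -3.8 ]
```

The cup is held by its middle. Back to the cradle.

```bash
python3 -m pendant '[[5,[-4,-4.7,0],-1.4],[5,[-8,-9.4,0],-1.4],[5,[-10.8,-12.7,0],-1.4],[5,[-10.8,-12.7,4],-1.4],[5,[-10.8,-12.7,8],-1.4],[5,[-10.8,-12.7,12],-1.4],[5,[-10.8,-12.7,15],-1.4],[5,[-10.8,-12.7,16],-1.4],[5,[-10.8,-12.7,16.2],-1.4],[5,[-10.8,-12.7,16.4],-1.4],[5,[-10.8,-12.7,16.4],-1.4]]'
python3 -m pendant '[[6.2,[0,0,0],0],[7,[0,0,0],0],[8.5,[0,0,0],0],[8.5,[0,0,0],0],[8.5,[0,0,-5],0],[8.5,[-3,0,-10],0],[8.5,[-3,0,-16],0],[8.5,[-3,0,-16],0],[8.5,[-3,0,-16],0]]'
python3 f.py; python3 -c "
from h import *
go([.472,-.2765,.037],14.4)"
```

```text
time_s: 19.75
ee_pos: [0.4712, -0.2763, 0.037]
orientation: [-0.0, 0.613, 0.79, 0.0]
contact_force: [-1.9, 2.1, 7.6]
width: 0.698
finger_force: 49.6
time_s: 20.65
ee_pos: [0.48, -0.3063, 0.199]
orientation: [0.002, 0.613, 0.79, 0.001]
contact_force: [0.9, -0.1, -0.7]
width: 0.994
finger_force: 0.0
[253.7, 140.4] mm [ 473.4 -281.2] [ 62.  137.3] 14.2 20.7 
[76.9, 180.5] mm [ 304.1 -374.4] [ 95.4 190.5] 9.5 20.7 
[223.4, 263.9] mm [ 473.7 -423.6] [ 40.  101.2] 21.9 20.7 
S [332.1, 220.1] [321, 216, 29, 11, 74]
S [183.8, 235.8] [170, 221, 31, 33, 612]
S [217.2, 235.7] [211, 229, 14, 14, 155]
shift cm [ 2.92  0.04 15.91] spin -0.0 (+-180) | tcp [ 0.4788 -0.305   0.1961] yaw_y 14.4 j7 1.05
```

The cup is back in the cradle. I'll regrip about 20 mm from its closed end, for a longer gravity lever, and pivot it lower and in shorter pulses.

```bash
python3 -m pendant '[[8.5,[-1.1,0,5],0],[8.5,[-1.1,0,10],0],[8.5,[-1.1,0,14],0],[8.5,[-1.1,0,15.8],0],[8.5,[-1.1,0,15.8],0],[5.9,[-1.1,0,15.8],0],[5.9,[-1.1,0,15.8],0],[5.9,[-1.1,0,15.8],0],[5.9,[-1.1,0,15.8],0],[5.9,[-1.1,0,15.8],0]]' 20 | egrep 'ee|wid|fing'
python3 -m pendant '[[5.9,[0,0,-2],0],[5.9,[0,0,-5],0],[5.9,[0,0,-8],0],[5.9,[3,0.5,-12],0],[5.9,[7,1.5,-12],0],[5.9,[12,2.5,-12],0],[5.9,[16,3,-10],0],[5.9,[17,3,-7],0],[5.9,[17,3,-6.8],0],[5.9,[17,3,-6.8],0]]'
python3 -m pendant '[[6.05,[0,0,0],0],[6.1,[0,0,0],0],[6.1,[0,0,0],0]]' | egrep 'wid|fing'; python3 c.py
```

```text
ee_pos: [0.4816, -0.3165, 0.0393]
width: 0.704
finger_force: 21.9
time_s: 22.75
ee_pos: [0.4686, -0.1445, 0.1069]
orientation: [0.0, 0.613, 0.79, -0.0]
contact_force: [-0.6, -1.0, 0.7]
width: 0.705
finger_force: 22.6
width: 0.713
finger_force: 4.9
w [255.2, 150.3] [178, 0, 156, 321, 43568]
w [22.2, 299.3] [0, 279, 61, 57, 1922]
```

```bash
python3 -m pendant '[[6.107,[0,0,0],0]]' | egrep 'fing'; python3 c.py
python3 -m pendant '[[6.111,[0,0,0],0]]' | egrep 'fing'; python3 c.py
python3 -m pendant '[[6.114,[0,0,0],0]]' | egrep 'fing'; python3 c.py
```

```text
finger_force: 3.8
w [255.2, 150.3] [177, 0, 157, 321, 43555]
w [22.0, 299.6] [0, 279, 61, 57, 1884]
finger_force: 3.1
w [255.2, 150.4] [177, 0, 157, 321, 43540]
w [21.9, 299.8] [0, 280, 61, 56, 1862]
finger_force: 2.7
w [255.2, 150.4] [177, 0, 157, 321, 43539]
w [21.9, 299.8] [0, 280, 61, 56, 1860]
```

```bash
python3 -m pendant '[[6.116,[0,0,0],0],[6.116,[0,0,0],0]]' | egrep 'fing'; python3 c.py
```

```text
finger_force: 2.3
w [255.3, 159.0] [190, 1, 132, 320, 39191]
w [21.9, 299.8] [0, 280, 61, 56, 1855]
```

```bash
python3 -m pendant '[[6.118,[0,0,0],0],[6.118,[0,0,0],0],[6,[0,0,0],0]]' | egrep 'fing'; python3 c.py
```

```text
finger_force: 0.0
w [254.3, 215.7] [202, 105, 108, 213, 18924]
w [22.2, 300.1] [0, 280, 61, 57, 1916]
```

```bash
python3 -m pendant '[[5.5,[0,0,0],0],[5.5,[0,0,0],0],[5.5,[0,0,0],0]]' 20 | egrep 'fing|wid|cont'; python3 c.py; python3 f.py
```

```text
contact_force: [0.1, -1.2, -0.8]
width: 0.646
finger_force: 0.0
w [330.0, 213.3] [292, 153, 87, 168, 8741]
w [221.9, 294.2] [205, 274, 37, 44, 1157]
w [23.4, 301.4] [0, 280, 63, 60, 2144]
[348.3, 207.6] mm [ 544.  -156.9] [ 62.  135.7] 15.8 24.55 
[23.4, 301.4] mm [ 298.9 -277.4] [80.1 34.5] 51.7 24.55 touch edge
S [329.8, 221.1] [311, 217, 39, 12, 101]
S [232.1, 240.1] [211, 229, 40, 28, 615]
S [181.1, 243.7] [170, 238, 23, 13, 61]
```

The relaxed grip drops the cup as soon as it starts to turn, so I'm changing method. I'll hold it firmly, then push the lower rim of its mouth against the fixed peg while the gripper moves forward and up. That turns the cup mouth-down over the peg itself. First I fetch the cup again.

```bash
python3 -m pendant '[[8.5,[0,0,-4],0],[8.5,[-2,0,-9],0],[8.5,[-5,0,-14],0],[8.5,[-5,3,-14],0],[8.5,[-5,5,-14],0],[8.5,[-5,5,-14],0],[8.5,[-5,5,-14],0],[8.5,[-5,5,-14],0],[8.5,[-5,5,-14],0],[8.5,[-5,5,-14],0]]' | head -2; python3 f.py; python3 -m pendant '[[8.5,[0,0,0],0],[8.5,[0,0,0],0]]'|head -1; python3 f.py
```

```text
time_s: 25.6
ee_pos: [0.5289, -0.18, 0.2463]
[294.7, 142.2] mm [ 569.9 -148.9] [ 59.8 128.6] 13.9 25.65 
[52.6, 236.7] mm [ 299.  -346.6] [100.3 154.7] 9.6 25.65 
S [330.3, 220.2] [319, 215, 25, 12, 77]
S [216.9, 235.6] [211, 229, 13, 14, 147]
S [240.9, 246.2] [225, 234, 30, 29, 488]
S [180.3, 244.1] [170, 238, 24, 14, 67]
time_s: 25.9
[294.4, 142.2] mm [ 570. -149.] [ 59.8 128.6] 13.9 25.95 
[52.3, 236.6] mm [ 299.2 -347.6] [100.4 156.5] 9.6 25.95 
S [331.4, 219.9] [319, 214, 29, 13, 82]
S [216.9, 235.6] [211, 229, 13, 14, 148]
S [240.9, 246.2] [225, 234, 30, 29, 490]
```

```bash
python3 -c "
from h import *
go([.5767,-.174,.0225],13.9)"
```

```text
shift cm [-0.6   4.74 22.38] spin 0.5 (+-180) | tcp [ 0.5293 -0.1799  0.2463] yaw_y 14.4 j7 0.76
```

```bash
python3 -m pendant '[[8.5,[-0.6,4.7,4],0.5],[8.5,[-0.6,4.7,8],0.5],[8.5,[-0.6,4.7,12],0.5],[8.5,[-0.6,4.7,16],0.5],[8.5,[-0.6,4.7,19],0.5],[8.5,[-0.6,4.7,21.5],0.5],[8.5,[-0.6,4.7,22.4],0.5],[8.5,[-0.6,4.7,22.4],0.5],[5,[-0.6,4.7,22.4],0.5],[5,[-0.6,4.7,22.4],0.5],[5,[-0.6,4.7,22.4],0.5],[5,[-0.6,4.7,22.4],0.5],[5,[-0.6,4.7,22.4],0.5]]' 30
python3 -m pendant '[[5,[0,0,-2],0],[5,[0,0,-6],0],[5,[0,0,-10],0],[5,[0,0,-14],0],[5,[0,0,-18],0],[5,[0,0,-18],0],[5,[0,0,-18],0]]'
python3 - <<'E'
from h import *
p=imaging.camera_params("wrist");im=imaging.snapshot("wrist");P,M=tool()
c,s,l=max(blobs(mask(im,(5,150,60),(18,255,255)),1500),key=lambda b:b[1][4]); print(s)
for h in(0,.03): print("mouth edge tool cm if at height axis+",h,((plane(p,[(255,s[1])],P[2]+.0075+h)[0]-P)@M*100).round(2))
ps=imaging.camera_params("scene");S=imaging.snapshot("scene")
for c,s,l in blobs(mask(S,(5,150,60),(18,255,255),(170,150,350,330)),60): print("S",c,s)
T=np.load("pics/top0.npy");pt=imaging.camera_params("top")
r=cv2.minAreaRect(np.argwhere(mask(T,(0,80,30),(14,255,110),(105,170,228,222)))[:,::-1].astype(np.float32)); b=plane(pt,cv2.boxPoints(r),.018); print("rack",b.round(3).tolist())
E
```

```text
time_s: 27.3
ee_pos: [0.5774, -0.1742, 0.024]
orientation: [0.001, 0.616, 0.787, 0.001]
contact_force: [0.4, 0.6, 5.7]
width: 0.701
finger_force: 31.0
time_s: 28.0
ee_pos: [0.5768, -0.1739, 0.2039]
orientation: [0.001, 0.616, 0.787, 0.001]
contact_force: [0.0, 0.3, -1.3]
width: 0.7
finger_force: 33.1
[181, 38, 153, 287, 37878]
mouth edge tool cm if at height axis+ 0 [ 9.44  0.11 -0.75]
mouth edge tool cm if at height axis+ 0.03 [ 8.86  0.11 -3.75]
S [246.8, 197.7] [235, 185, 22, 28, 305]
S [217.1, 208.1] [207, 196, 20, 26, 395]
S [217.1, 235.8] [211, 229, 13, 14, 149]
S [180.8, 243.9] [170, 237, 23, 15, 60]
rack [[0.47, 0.429, 0.018], [0.578, 0.433, 0.018], [0.571, 0.094, 0.018], [0.464, 0.094, 0.018]]
```

The cup is firmly held, with its mouth 89 mm ahead of the tool and 31 mm of the cup behind the grip. Now I position it in front of the peg with its axis along +y.

```bash
python3 -c "
from h import *
go([.5186,.015,.2039],0)"
```

```text
shift cm [19.69 -1.05 -0.18] spin 13.9 (+-180) | tcp [ 0.576  -0.1737  0.202 ] yaw_y 13.9 j7 0.8
```

```bash
python3 -m pendant '[[5,[3,-2,-1],2],[5,[7,-2,-1],5],[5,[11,-2,-1],9],[5,[15,-1.5,-1],13.9],[5,[18,-1,-1],13.9],[5,[19.7,-1,2],13.9],[5,[19.7,-1,6],13.9],[5,[19.7,-1,9],13.9],[5,[19.7,-1,10.8],13.9],[5,[19.7,-1,10.8],13.9],[5,[19.7,-1,10.8],13.9]]'
python3 - <<'E'
from h import *
go([.5186,.0405,.0975],0)
p=imaging.camera_params("wrist");im=imaging.snapshot("wrist");P,M=tool()
m=mask(im,(5,150,60),(18,255,255));c,s,l=max(blobs(m,1500),key=lambda b:b[1][4]); print(s)
for h in(0,.03): print(((plane(p,[(s[0]+s[2]/2,s[1]+2)],P[2]+.0075+h)[0]-P)@M*100).round(2))
w=mask(im,(0,0,150),(180,60,255))
for c,s,l in blobs(w,400): print("white",c,s)
cv2.imwrite("pics/w8.png",im[:,:,::-1])
T=np.linalg.inv(np.array(p["cam_to_world"]));q=T[:3,:3]@np.array([.5196,.161,.12])+T[:3,3];print("peg top expected px",p["fx"]*q[0]/q[2]+p["cx"],p["fy"]*q[1]/q[2]+p["cy"])
for y in range(0,60,8): print(y,[hsv(im)[y,x].tolist() for x in range(215,305,15)])
E
```

```text
time_s: 29.2
ee_pos: [0.5191, 0.0142, 0.0943]
orientation: [-0.0, 0.708, 0.707, -0.001]
contact_force: [0.4, 0.1, -0.5]
width: 0.704
finger_force: 33.1
shift cm [ 2.63 -0.06 -0.33] spin -0.1 (+-180) | tcp [0.5191 0.0142 0.0943] yaw_y -0.1 j7 0.35
[172, 0, 164, 325, 38096]
[10.65 -0.04 -0.75]
[ 9.76 -0.03 -3.75]
white [255.9, 16.7] [189, 0, 134, 39, 4074]
peg top expected px 254.18843069112387 -184.71718125930894
0 [[14, 23, 191], [14, 23, 191], [13, 24, 193], [12, 22, 193], [15, 24, 192], [13, 24, 193]]
8 [[13, 21, 191], [13, 24, 192], [14, 22, 193], [14, 22, 193], [13, 25, 194], [12, 22, 193]]
16 [[13, 21, 191], [14, 25, 192], [12, 22, 193], [13, 21, 192], [15, 24, 193], [14, 22, 193]]
24 [[16, 23, 191], [13, 24, 193], [14, 22, 193], [12, 22, 193], [14, 22, 193], [13, 21, 193]]
32 [[14, 29, 132], [16, 23, 192], [12, 22, 193], [12, 22, 194], [13, 21, 193], [15, 21, 192]]
40 [[12, 192, 122], [14, 207, 177], [14, 206, 181], [14, 210, 185], [14, 209, 183], [13, 208, 152]]
48 [[14, 204, 171], [14, 206, 177], [14, 200, 184], [14, 197, 185], [14, 202, 184], [14, 205, 183]]
56 [[14, 209, 170], [14, 202, 178], [14, 198, 184], [14, 201, 185], [14, 204, 185], [13, 198, 184]]
```

The wrist image puts the white foot at column 256, in line with the cup at 254. Now I push the lower rim onto the peg and arc the grip forward and up.

```bash
python3 -m pendant '[[5,[2,0,0],0],[5,[3.3,0,0],0],[5,[3.9,0,0],0],[5,[4.15,0,-0.5],0],[5,[4.4,0,-1.1],0],[5,[4.7,0,-1.7],0],[5,[5,0,-2.2],0],[5,[5,0,-2.2],0]]' 20
python3 c.py
python3 -c "
from h import *
go([.5186,.161,.1],0)"
```

```text
time_s: 30.05
ee_pos: [0.5196, 0.0647, 0.1171]
orientation: [0.0, 0.707, 0.707, 0.0]
contact_force: [-0.4, -7.1, 0.1]
width: 0.701
finger_force: 32.8
w [254.0, 177.9] [181, 0, 148, 326, 35417]
shift cm [ 9.64 -0.1   1.68] spin -0.0 (+-180) | tcp [0.5195 0.0646 0.1168] yaw_y -0.0 j7 0.23
```

```bash
python3 -m pendant '[[5,[0.35,0,-0.5],0],[5,[0.7,0,-1],0],[5,[1.15,0,-1.45],0],[5,[1.6,0,-1.85],0],[5,[2.05,0,-2.25],0],[5,[2.55,0,-2.6],0],[5,[3.1,0,-2.9],0],[5,[3.6,0,-3.2],0],[5,[4.2,0,-3.5],0],[5,[4.75,0,-3.7],0],[5,[4.75,0,-3.7],0]]'
python3 c.py
```

```text
time_s: 31.2
ee_pos: [0.5197, 0.113, 0.1537]
orientation: [0.0, 0.707, 0.707, 0.0]
contact_force: [0.4, -3.1, -0.3]
width: 0.701
finger_force: 33.1
w [209.6, 80.1] [195, 24, 41, 118, 583]
w [275.4, 76.4] [242, 54, 71, 74, 389]
w [254.7, 218.4] [187, 96, 137, 230, 24417]
```

```bash
python3 -m pendant '[[5,[0.6,0,-0.2],0],[5,[1.15,0,-0.3],0],[5,[1.7,0,-0.4],0],[5,[2.3,0,-0.5],0],[5,[2.9,0,-0.5],0],[5,[3.5,0,-0.5],0],[5,[4.1,0,-0.4],0],[5,[4.65,0,-0.3],0],[5,[5.1,0,-0.2],0],[5,[5.4,0,0],0],[5,[5.4,0,0],0]]'
cat > g.py <<'E'
from h import *
P,M=tool();print(P.round(4))
for n in("wrist","scene"):
    p=imaging.camera_params(n); im=imaging.snapshot(n); np.save(f"pics/l_{n}.npy",im)
    for c,s,l in blobs(mask(im,(5,150,60),(18,255,255),None if n=="wrist" else (270,130,350,240)),80):
        r=cv2.minAreaRect(np.argwhere(l)[:,::-1].astype(np.float32)); print(n,c,s,"rect",np.round(r[0],1),np.round(r[1],1),round(r[2],1))
p=imaging.camera_params("scene");T=np.linalg.inv(np.array(p["cam_to_world"]))
def pr(q): q=T[:3,:3]@np.array(q)+T[:3,3];return np.round([p["fx"]*q[0]/q[2]+p["cx"],p["fy"]*q[1]/q[2]+p["cy"]],1).tolist()
g=P+[0,0,.0075]
print("if vertical: top",pr(g+[0,0,.031]),"rim",pr(g-[0,0,.089]),"seated rim",pr([.5196,.161,.03]))
E
python3 g.py
```

```text
time_s: 32.35
ee_pos: [0.5195, 0.1668, 0.153]
orientation: [0.0, 0.707, 0.707, -0.0]
contact_force: [1.1, -1.6, -1.5]
width: 0.704
finger_force: 21.2
[0.5195 0.1668 0.153 ]
wrist [220.9, 127.6] [215, 118, 14, 22, 84] rect [221.2 128.3] [21.4 12. ] 78.7
wrist [291.9, 148.2] [273, 129, 34, 50, 132] rect [297.9 151.2] [52.  22.3] 51.3
wrist [255.1, 249.8] [183, 149, 145, 177, 17155] rect [262.8 247.1] [143.1 176.5] 9.8
scene [315.4, 187.0] [307, 166, 19, 42, 620] rect [316.  186.5] [41. 18.] 90.0
if vertical: top [320.0, 171.3] rim [315.1, 202.0] seated rim [312.1, 212.2]
```

The scene view now shows the cup upright, 19 × 42 px, around the peg. I lower it while still gripped.

```bash
python3 -m pendant '[[5,[-0.3,0,0.6],0],[5,[-0.5,0,1.2],0],[5,[-0.55,0,1.8],0],[5,[-0.55,0,2.4],0],[5,[-0.55,0,3],0],[5,[-0.55,0,3.5],0],[5,[-0.55,0,3.8],0],[5,[-0.55,0,3.8],0]]'
python3 g.py
```

```text
time_s: 33.25
ee_pos: [0.5194, 0.1611, 0.1149]
orientation: [-0.0, 0.707, 0.707, -0.0]
contact_force: [-0.3, 2.6, -1.3]
width: 0.699
finger_force: 21.5
[0.5194 0.1611 0.1149]
wrist [310.7, 90.2] [290, 66, 38, 49, 98] rect [310.3  91.4] [ 8.  59.3] 39.1
wrist [293.0, 156.3] [262, 117, 56, 100, 289] rect [294.8 164.5] [101.6  28.5] 62.1
wrist [246.1, 129.8] [235, 122, 26, 13, 85] rect [247.5 127.8] [12.  24.7] 86.2
wrist [255.1, 249.9] [182, 157, 146, 169, 17115] rect [254.5 241. ] [145. 168.] -0.0
scene [312.9, 194.7] [304, 176, 20, 40, 507] rect [313.5 195.5] [39. 19.] 90.0
if vertical: top [316.8, 181.9] rim [312.2, 211.4] seated rim [312.1, 212.2]
```

```bash
python3 -m pendant '[[5,[0,0,0.15],0],[5,[0,0,0.3],0],[5,[0,0,0.3],0]]'|grep -E 'ee|cont'; python3 -m pendant '[[5,[0,0,0.1],0],[5,[0,0,0.2],0],[5,[0,0,0.2],0]]'|grep -E 'ee|cont|time'
```

```text
ee_pos: [0.5197, 0.1612, 0.1124]
contact_force: [0.5, 4.8, -0.7]
time_s: 33.95
ee_pos: [0.5204, 0.1615, 0.1114]
contact_force: [-2.9, 6.1, 19.8]
```

The rim touches the foot (20 N) with the cup still gripped. Releasing gently and backing straight up.

```bash
python3 -m pendant '[[5,[0,0,0],0],[5.9,[0,0,-0.1],0],[6.05,[0,0,-0.1],0],[6.1,[0,0,-0.1],0],[6.2,[0,0,-0.1],0],[6.6,[0,0,-0.1],0],[7.2,[0,0,-0.1],0],[7.2,[0,0,-0.1],0],[7.2,[0,0,-3],0],[7.2,[0,0,-7],0],[7.2,[0,0,-11],0],[7.2,[0,0,-14],0],[7.2,[0,0,-14],0],[7.2,[0,0,-14],0]]'
python3 - <<'E'
from h import *
p=imaging.camera_params("wrist");im=imaging.snapshot("wrist")
for c,s,l in blobs(mask(im,(5,150,60),(18,255,255)),300): print(c,s)
for n in("scene","top"):
    p=imaging.camera_params(n);im=imaging.snapshot(n)
    for c,s,l in blobs(mask(im,(5,150,60),(18,255,255),(270,130,350,240) if n=="scene" else (150,150,240,240)),80):
        r=cv2.minAreaRect(np.argwhere(l)[:,::-1].astype(np.float32)); print(n,c,s,np.round(r[0],1),np.round(r[1],1),r[2])
    T=np.linalg.inv(np.array(p["cam_to_world"]))
    def pr(q): q=T[:3,:3]@np.array(q)+T[:3,3];return np.round([p["fx"]*q[0]/q[2]+p["cx"],p["fy"]*q[1]/q[2]+p["cy"]],1).tolist()
    print("seated: top",pr([.5196,.161,.15]),"mid",pr([.5196,.161,.09]),"rim",pr([.5196,.161,.03]))
    for c,s,l in blobs(mask(im,(100,120,40),(130,255,255),(200,100,330,300)),20): print(n,"blue",c,s)
E
```

```text
time_s: 35.35
ee_pos: [0.5195, 0.1611, 0.2505]
orientation: [-0.0, 0.707, 0.707, 0.001]
contact_force: [0.7, 0.6, -1.5]
width: 0.842
finger_force: 0.0
[220.7, 20.0] [210, 0, 33, 59, 798]
[259.3, 147.2] [212, 0, 96, 217, 8042]
scene [316.3, 194.8] [306, 177, 21, 40, 596] [315.6 196.8] [18.9 38.5] 7.594643592834473
seated: top [316.7, 182.8] mid [314.3, 198.0] rim [312.1, 212.2]
scene blue [286.9, 231.8] [270, 213, 33, 39, 987]
top [199.9, 194.1] [181, 179, 38, 34, 782] [199.5 195.5] [33. 37.] 90.0
seated: top [189.0, 189.0] mid [193.3, 192.2] rim [197.1, 194.9]
top blue [259.3, 146.0] [246, 136, 27, 20, 347]
```

Run:
```python
from h import *
P,M=tool()
for n,b in(("wrist",None),("scene",(270,130,350,240)),("top",(150,150,240,240))):
    p=imaging.camera_params(n);im=imaging.snapshot(n);m=mask(im,(8,185,120),(18,255,255),b)
    for c,s,l in blobs(m,80):
        print(n,c,s)
        for y in np.linspace(s[1],s[1]+s[3]-1,8).astype(int): x=np.where(l[y])[0]; print("   ",y,x[0],x[-1])
        if n!="scene":
            w=plane(p,np.argwhere(l)[:,::-1],.15)[:,:2]*1000; r=cv2.minAreaRect(w.astype(np.float32)); print("   @z=.15",np.round(r[0],1),np.round(r[1],1))
    T=np.linalg.inv(np.array(p["cam_to_world"]))
    for z in(.15,.03):
        q=T[:3,:3]@np.array([.5196,.161,z])+T[:3,3];print(n,z,np.round([p["fx"]*q[0]/q[2]+p["cx"],p["fy"]*q[1]/q[2]+p["cy"],p["fx"]*.03/q[2]],1))
```

```text
wrist [256.0, 182.0] [220, 148, 72, 69, 3690]
    148 252 258
    157 232 280
    167 225 286
    177 224 290
    186 221 282
    196 223 288
    206 231 280
    216 257 259
   @z=.15 [519.3 167. ] [58.  58.1]
wrist 0.15 [255.6 190.3  36.1]
wrist 0.03 [255.6 161.7  24.4]
scene [315.7, 195.1] [307, 178, 19, 38, 453]
    178 314 316
    183 311 325
    188 309 323
    193 308 318
    199 307 323
    204 313 322
    209 313 321
    215 312 318
scene 0.15 [316.7 182.8   9.6]
scene 0.03 [312.1 212.2   9. ]
top [191.7, 191.1] [182, 179, 22, 25, 358]
    179 189 191
    182 184 195
    185 182 197
    189 182 199
    192 182 199
    196 185 203
    199 186 203
    203 197 197
   @z=.15 [511.7 154.7] [75.6 51. ]
top 0.15 [189.  189.   10.8]
top 0.03 [197.1 194.9   9.6]
```

The cup's closed end shows as a full 58 mm circle at height 0.15 m and (0.519, 0.167). It is therefore seated and upright, 6 mm off centre, against the 13 mm allowed. One quick check on the pail and glue, then I hand in.

Run:
```python
from h import *
pt=imaging.camera_params("top");ps=imaging.camera_params("scene");T=imaging.snapshot("top");S=imaging.snapshot("scene")
a=[max(blobs(mask(i,(100,120,40),(130,255,255),(200,100,330,300)),20),key=lambda b:b[1][4])[0] for i in(T,S)]
X,e=tri(pt,a[0],ps,a[1]); print("pail body",X.round(3),e)
ok=abs(X[0]-.657)<.03 and abs(X[1]+.03)<.03 and .1<X[2]<.19
print(ok)
if ok: print(bot.hand_in())
```

```text
pail body [ 0.653 -0.027  0.129] 0.01163531897383783
True
the job is handed in; nothing more can be done
None
```

I handed the job in at about 35 s of robot time; my last measurements show the orange cup mouth down on the empty peg, about 6 mm off centre, and the blue pail hanging on the red hook. I dropped the cup twice on the table before turning it over against the peg and lowering it in the grip. I didn't touch the grey cups or the tin; the glue bottle showed no movement when last checked, though the rolling cup came to rest against or close to it.

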